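Hold the gift box in the jig for screwing

TASK

In the craft room's wooden assembly jig, first swing the side gate closed until its end rests in its catch. Then slide the small open plywood box along the bed, flat and square against the sprung fence, and press it there with a steady push of about 10 N (never as much as 20 N), so that a colleague can screw its handle on; finish while still pressing, with the gate still in its catch, and do not let go. Leave the things around the jig where they are.

Things in the scene. Friction and masses are not known exactly. Their poses are not given: they have to be found in the camera images.
- jig: Wooden assembly jig fixed to the table; place and yaw vary. Its bed is a board 12 mm thick, 160 mm wide (jig y). Origin: on the table surface, midway across; the bed runs from jig x = -137 to +173 mm. Jig +x is the direction to push, towards the fence; the gate is on the -y side. A guide rail is fixed at +y: inner face at y = +52 mm, x = -108 to +92 mm, top 52 mm above the table.
- gate (a joint): Side gate, rad: 0 = closed in its catch (end stop), growing anticlockwise seen from above as it swings out to jig -y, up to 1.5. Light friction, stays where left. A wooden bar 14 mm thick, 16 to 46 mm above the table, reaching 180 mm from its upright hinge axis (at point gate_hinge); closed, it runs along jig -x, inner face at jig y = -52 mm, its end in a small steel U, the catch.
- gate_hinge (a point): Point on the gate's upright hinge axis, 31 mm above the table, at jig x = +90, y = -59 mm. Fixed to the jig.
- gate_knob (a point): Centre of the upright round wooden knob on the gate's top, 150 mm from the hinge axis: 16 mm in diameter, standing from 46 to 74 mm above the table; this point is 59 mm above the table.
- giftbox_center (a point): Centre (half-way up) of the loose small open-topped plywood box that is to be held: 120 mm (its x) by 90 mm (its y) by 50 mm tall, walls and floor 8 mm thick, 0.17 to 0.35 kg. It lies on the bed between rail and gate, 20 to 60 mm short of the fence, its x within 0.06 rad of jig x.
- fence: Sprung wooden fence across the bed: plate 12 mm thick, 100 mm wide, 45 mm tall. Origin: middle of the lower edge of its front face, on which the box is pressed, 13 mm above the table; axes as the jig's. Unpressed it stands at jig x = +100 mm; pushed along jig +x it gives 1 mm per 0.6 N (5 N at 8 mm, 10 N at 17 mm, 15 N at 25 mm) to its stop at 30 mm.
- soap_mould: White six-cavity soap mould, 140 by 210 by 28 mm, beside the jig. Origin: centre of its underside. Leave alone.
- jar: Amber jar with metal cap, 66 mm in diameter, 100 mm tall. Origin: centre of its underside. Leave alone.
- screwdriver: Screwdriver lying on the table, about 200 mm long, handle towards its -x. Leave alone.
- bowl: White bowl, 120 mm across, 50 mm tall. Origin: centre of its underside. Leave alone.
There are look-alikes about, which are no part of the job. What is shaped like the part that bears giftbox_center but red is not meant.

How it is judged:
By the outcome, as a careful person would: the job done as asked, in the order asked, and still so for the second after the job is handed in, while the arm keeps its last pose, push and grip.
It also fails if it takes over 56 s, if anything falls off the work surface, if the arm or the gripper's body presses on something with over 40 N, if the wrist force passes 120 N, or if a joint passes its speed limit or range.

ROBOT

A 7-joint arm with a two-finger parallel gripper is mounted at the origin on the work surface. World frame = base frame: x ahead of the robot, y to its left, z up, the work surface at z = 0. Lengths are in m, angles in rad, forces in N, time in s.
With the tool pointing down it reaches from about 0.425 to 0.925 m from the base axis. Payload 6.8 kg.
Tool frame: the origin (TCP) lies at the very end of the fingers, on their centre line; the grasp point (between the pads) lies 19 mm behind it (bot.grasp_offset is the distance from the TCP to the grasp point, in m); z points along the fingers, y is the direction in which the jaws open and shut (so a half turn about z gives the same grasp; the last joint's range is limited). The gripper opens to 85 mm and grips with 20 to 120 N. Pads are 22 mm wide; open, the fingers measure 114 mm over their backs; the gripper's body (76 mm by 85 mm) begins 54 mm behind the grasp point. The pads swing forward as they close: fully open they stand 13 mm farther back than shut.
Start: joints at [1.034, 0.477, 0.022, 1.555, -0.011, 1.109, -0.083], TCP at [0.281, -0.614, 0.231] pointing down, gripper open.
Joint ranges: [-2.96, 2.96], [-0.34, 2.1], [-1.41, 1.46], [0.24, 2.44], [-1.37, 4.51], [0.17, 1.92], [-2.96, 2.96]. Speed limits (rad/s): [2.39, 2.39, 3.14, 3.14, 3.14, 3.14, 3.14].

INTERFACE

Orientations are given as a unit quaternion [w, x, y, z].
In Python, from station import monitor, cams, bot, finder gives the robot as it stands.
- The arm moves only by the tool jog_arm, never from a script. Its argument "plan" is a list of rows, each an object of numbers: "x", "y", "z": the shift along the tool's x, y, z as a fraction of full scale; "wx", "wy", "wz": the turn, a rotation vector about the tool's x, y, z as a fraction of full scale. A call has 1 to 12 rows; each row is the pose to reach, as a shift and turn from the pose measured when the call began, along the tool's axes at that moment, turning the shorter way round; what a row does not reach only later rows make up. Full scale, the value 1, is 20 cm for a shift and 180 degrees for a turn. A row lasts 1/12 s, in which the tool goes at most 41.7 mm and 7.16 degrees, less where a joint would pass 70% of its speed; a pose out of reach is approached as far as the arm can. A call with a number of a shift or a turn outside -1 to 1 is refused whole. A call with a gripper value outside its range is refused whole. "hand" is the opening, from -1 (shut) to 1 (fully open), set as the call begins (left out, the last holds). The fingers move at their own pace and stop on an object; "grip_force" is the grip in N (left out, the last holds). Time passes only in rows, so rows that repeat a pose let the fingers close. It gives the time, the measured TCP pose, the force and the opening at its end, in the units of the state.
- monitor.get_obs(): the state, without advancing time (a new reading comes with each control period).
- cams.read_camera(name): name is "scene" or "top" or "wrist"; returns the picture (400x640x3 uint8, red, green, blue); there is no depth.
- cams.get_calibration(name): a dict with "fx", "fy", "cx", "cy" (pixels), "extrinsics" (4x4, takes a point from world to camera coordinates). Camera axes: x right, y down, z forward; pixel columns grow to the right and rows downward; lengths in m; the calibration is good to about 2 mm. A picture is of the moment at which its call begins: read the wrist's pose just before it. get_calibration takes no time and is no camera call; for the wrist camera it gives the pose at the moment of the call.
- bot.hand_in(): hands the job in, once; it reports no verdict.
Trained networks look in the newest picture that a camera, given by its name, has taken for a name from the list of things; names that differ only in an ending like _2 or _b are one class to them, and where a whole thing is asked for, a point or a joint stands for the part that bears it (a point fixed in the world has none). Each returns a list of dicts, best first, with "confidence" (0 to 1); they miss things now and then, are a little off and sometimes report something else, mostly with a low value. They report only what shows in the picture. A call takes as long as a camera call. They do not tell look-alikes from the thing itself.
- finder.find_in(camera, target): "bbox" ([left, top, width, height] in pixels, round what is visible of it).
- finder.place_of(camera, target): "location" ([column, row] in pixels: a listed point, or the origin of a listed thing).
The state is a dict: "t": time; "q": joint angles; "joint_vel": joint speeds; "joint_torque": joint torques, N m; "eef_pos": TCP position; "tool_rot": TCP orientation; "contact_force": force on the tool from outside, world axes, zero at the start; "torque": the same for the moment, N m; "gripper_width": opening from 0.0 (shut) to 1.0 (fully open).
Only numpy, scipy, OpenCV 4.12 (cv2) and the standard library are available. Lean on these libraries where they do the work, as an engineer would, in place of code of your own. Each camera call takes 0.05 s, during which the arm holds its last target. There are 200 camera calls.

## Working session

There is one attempt and no reset: what is moved stays moved. The work goes in short steps, Python scripts to look and compute and a tool call to move; the robot and the scene stay as the last step left them, time stands still between calls to the robot, and variables do not carry over. Pictures are saved under pics/ and viewed, about 8 in all and at most 12, crops included, and the job is handed in when it is done.

Besides the shell and the picture viewer there is one more tool, called after "Call:" as name(argument=value, ...) on one line, values as JSON. jog_arm: Moves the arm, as the interface text tells. Shift numbers are shares of 20 cm and turn numbers shares of 180 degrees, none past 1 either way. Its arguments: {"type":"object","properties":{"plan":{"type":"array","items":{"type":"object","properties":{"x":{"type":"number","minimum":-1,"maximum":1},"y":{"type":"number","minimum":-1,"maximum":1},"z":{"type":"number","minimum":-1,"maximum":1},"wx":{"type":"number","minimum":-1,"maximum":1},"wy":{"type":"number","minimum":-1,"maximum":1},"wz":{"type":"number","minimum":-1,"maximum":1}}}},"hand":{"type":"number"},"grip_force":{"type":"number"}},"required":["plan"]}

```bash
ls; mkdir -p pics; cat > h.py <<'E'
import numpy as np, cv2
from station import monitor, cams, bot, finder
def snap(n,f):
    im=cams.read_camera(n); cv2.imwrite('pics/'+f,im[:,:,::-1]); return im
def ray(n,px,z,c=None):
    c=c or cams.get_calibration(n); E=np.array(c['extrinsics']); R=E[:3,:3];t=E[:3,3]
    d=R.T@np.array([(px[0]-c['cx'])/c['fx'],(px[1]-c['cy'])/c['fy'],1]); o=-R.T@t
    return o+d*(z-o[2])/d[2]
def proj(n,p,c=None):
    c=c or cams.get_calibration(n); E=np.array(c['extrinsics']); q=E[:3,:3]@np.array(p)+E[:3,3]
    return np.array([c['fx']*q[0]/q[2]+c['cx'],c['fy']*q[1]/q[2]+c['cy']])
E
python3 - <<'E'
from h import *
s=monitor.get_obs(); print({k:np.round(v,3) for k,v in s.items()})
Z=dict(jig=0,gate_hinge=.031,gate_knob=.059,giftbox_center=.037,fence=.013)
for n in('top','scene'):
    snap(n,n+'1.png')
    for k,z in Z.items():
        for d in finder.place_of(n,k)[:3]: print(n,k,np.round(d['location'],1),round(d['confidence'],2),np.round(ray(n,d['location'],z),3))
E
```

```text
pics
{'t': np.float64(0.0), 'q': array([ 1.034,  0.478,  0.022,  1.556, -0.011,  1.109, -0.083]), 'joint_vel': array([-0.   , -0.001, -0.   ,  0.   , -0.001, -0.001,  0.   ]), 'joint_torque': array([ 0.0000e+00, -5.9646e+01,  1.6080e+00, -2.8120e+01,  1.2000e-02,
        9.0000e-03, -0.0000e+00]), 'eef_pos': array([ 0.28 , -0.613,  0.23 ]), 'tool_rot': array([-0.001,  0.977,  0.213, -0.   ]), 'contact_force': array([-0.407, -0.267,  0.323]), 'torque': array([-0.016, -0.016, -0.041]), 'gripper_width': np.float64(0.997)}
top jig [284.3 197.8] 0.77 [0.558 0.125 0.   ]
top gate_hinge [311.5 173. ] 0.72 [0.63  0.035 0.031]
top gate_knob [349.4 203.5] 0.75 [ 0.528 -0.08   0.059]
top giftbox_center [267.9 283.6] 0.97 [0.292 0.177 0.037]
top giftbox_center [379.9 252.2] 0.9 [ 0.377 -0.169  0.037]
top giftbox_center [354.  118.3] 0.66 [ 0.8   -0.104  0.037]
top fence [298.8 163. ] 0.51 [0.666 0.075 0.013]
scene gate_hinge [330.7 223.4] 0.69 [0.63  0.027 0.031]
scene gate_knob [284.2 203. ] 0.9 [ 0.532 -0.078  0.059]
scene giftbox_center [243.6 176.6] 0.81 [ 0.381 -0.158  0.037]
scene giftbox_center [348.5 199.1] 0.7 [0.577 0.107 0.037]
scene giftbox_center [312.8 300.2] 0.58 [ 0.822 -0.104  0.037]
scene fence [353.2 230.3] 0.59 [0.667 0.083 0.013]
scene fence [395.9 141.7] 0.17 [0.415 0.356 0.013]
```

```bash
python3 - <<'E'
import cv2
a=cv2.imread('pics/top1.png')[80:320,180:500]
cv2.imwrite('pics/top1c.png',cv2.resize(a,None,fx=2.5,fy=2.5,interpolation=cv2.INTER_CUBIC))
E
```

```text
(no output)
```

View pics/top1c.png

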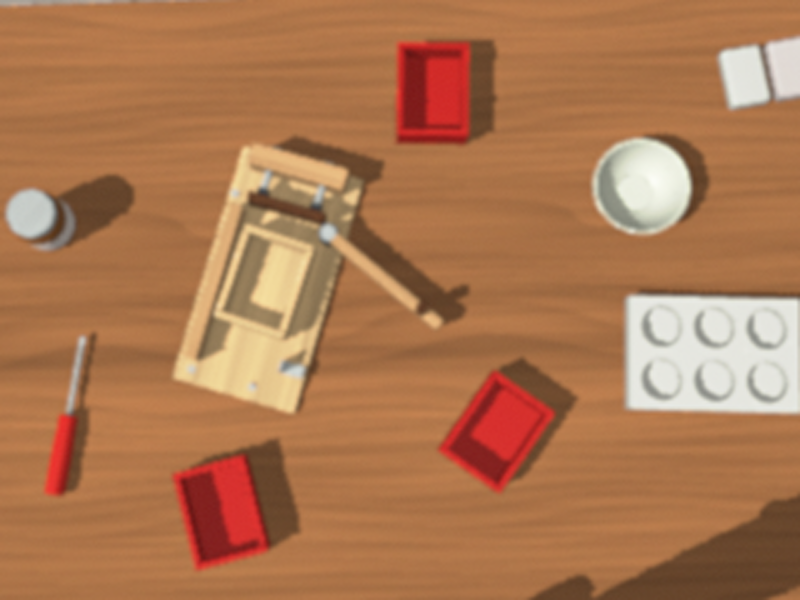

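View pics/scene1.png

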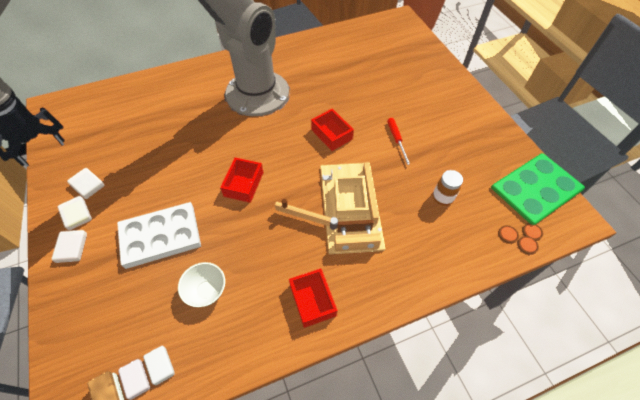

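The plywood box is at top px (286,191). The three red look-alikes are at about (354,118), (379,252) and (268,284), and they're excluded by colour. The gate is open, with its knob at about (349,203).

```bash
cat >> h.py <<'E'
from scipy.optimize import least_squares
def J(p,j): # jig->world
    c,s=np.cos(j[2]),np.sin(j[2]); return np.array([j[0]+c*p[0]-s*p[1],j[1]+s*p[0]+c*p[1],p[2]])
def Ji(p,j):
    c,s=np.cos(j[2]),np.sin(j[2]); d=np.array(p[:2])-j[:2]; return np.array([c*d[0]+s*d[1],-s*d[0]+c*d[1]])
E
python3 - <<'E'
from h import *
c=lambda u,v:(u/2.5+180-.3,v/2.5+80-.3)
P=[('top',c(175,379),(-.137,.08,.012)),('top',c(297,413),(-.137,-.08,.012)),('top',(311.5,173),(.09,-.059,.031)),('scene',(330.7,223.4),(.09,-.059,.031)),
 ('top',(284.3,197.8),(0,0,0)),('top',(298.8,163),(.1,0,.013)),('scene',(353.2,230.3),(.1,0,.013)),('top',c(243,146),(.173,.08,.012))]
r=least_squares(lambda j:np.ravel([proj(n,J(p,j))-u for n,u,p in P]),[.558,.125,-.3],loss='soft_l1')
j=r.x;print('jig',j,np.round(r.fun.reshape(-1,2),1).tolist())
k=np.array([.530,-.079]);h=J((.09,-.059,0),j);print('hinge',h,'knob r',np.hypot(*(k-h[:2])),'angle',np.arctan2(*(k-h[:2])[::-1])-j[2]-np.pi)
for u in [(250,230),(316,243),(283,333),(217,315)]: w=ray('top',c(*u),.062);print('box corner',Ji(w,j))
E
```

```text
jig [ 0.56221599  0.11661128 -0.30383827] [[0.2, -0.5], [0.2, -0.2], [0.4, -0.1], [2.0, -0.7], [2.5, -1.5], [-3.6, 2.8], [-0.1, -3.0], [0.7, -0.5]]
hinge [0.63044164 0.03338713 0.        ] knob r 0.15072952851343027 angle -5.137880495466396
box corner [0.06244552 0.03534264]
box corner [ 0.06884113 -0.0474749 ]
box corner [-0.04868439 -0.03921498]
box corner [-0.04938482  0.04471816]
```

```bash
cat >> h.py <<'E'
from scipy.spatial.transform import Rotation as R
JG=np.array([.5622,.1166,-.3038])
def yawR(y): return R.from_euler('z',y)*R.from_euler('x',np.pi)
def tr(T): # list of (jig x,y,world z): tool aligned with jig
    s=monitor.get_obs(); q=s['tool_rot']; A=R.from_quat([q[1],q[2],q[3],q[0]])
    e=s['eef_pos']; print('t',round(float(s['t']),2),'tcp jig',Ji(e,JG).round(4),'z',e[2].round(4),'w',round(float(s['gripper_width']),2))
    f=s['contact_force'];c,sn=np.cos(JG[2]),np.sin(JG[2]);print('F jig',np.round([c*f[0]+sn*f[1],-sn*f[0]+c*f[1],f[2]],2))
    w=(A.inv()*yawR(JG[2])).as_rotvec()/np.pi
    for p in T: d=A.inv().apply(J(p,JG)-e)/.2; print(np.array(p).round(4),'d',d.round(3),'w',w.round(3))
def gate(th,off,r=.13,z=.03): return (.09-r*np.cos(th)+off*np.sin(th),-.059-r*np.sin(th)-off*np.cos(th),z)
E
python3 -c "
from h import *
tr([gate(1.145,.05,z=.2)]);print(J(gate(1.145,.05),JG))"
```

```text
t 0.6 tcp jig [-0.0501 -0.7813] z 0.2313 w 1.0
F jig [-0.44  0.05  0.37]
[ 0.0818 -0.198   0.2   ] d [ 2.441 -1.727  0.157] w [-0.    -0.     0.233]
[ 0.58104708 -0.09685764  0.03      ]
```

Call:
jog_arm(plan=[{"x":0.95,"y":-0.67,"z":0.05,"wz":0.233},{"x":0.95,"y":-0.67,"z":0.05,"wz":0.233},{"x":0.95,"y":-0.67,"z":0.05,"wz":0.233},{"x":0.95,"y":-0.67,"z":0.05,"wz":0.233},{"x":0.95,"y":-0.67,"z":0.05,"wz":0.233},{"x":0.95,"y":-0.67,"z":0.05,"wz":0.233},{"x":0.95,"y":-0.67,"z":0.05,"wz":0.233},{"x":0.95,"y":-0.67,"z":0.05,"wz":0.233}], hand=-1, grip_force=20)

```text
invalid input at $.plan[0]: expected keys x, y, z, wx, wy, wz
```

```bash
python3 -c "
from h import *
tr([gate(1.145,.05,z=.15)])"
```

```text
t 0.6 tcp jig [-0.0501 -0.7813] z 0.2313 w 1.0
F jig [-0.44  0.05  0.37]
[ 0.0818 -0.198   0.15  ] d [ 2.441 -1.727  0.407] w [-0.    -0.     0.233]
```

Call:
jog_arm(plan=[{"x":0.95,"y":-0.67,"z":0.05,"wx":0,"wy":0,"wz":0.233},{"x":0.95,"y":-0.67,"z":0.05,"wx":0,"wy":0,"wz":0.233},{"x":0.95,"y":-0.67,"z":0.05,"wx":0,"wy":0,"wz":0.233},{"x":0.95,"y":-0.67,"z":0.05,"wx":0,"wy":0,"wz":0.233},{"x":0.95,"y":-0.67,"z":0.05,"wx":0,"wy":0,"wz":0.233},{"x":0.95,"y":-0.67,"z":0.05,"wx":0,"wy":0,"wz":0.233},{"x":0.95,"y":-0.67,"z":0.05,"wx":0,"wy":0,"wz":0.233},{"x":0.95,"y":-0.67,"z":0.05,"wx":0,"wy":0,"wz":0.233}], hand=-1, grip_force=20)

```text
t: 1.27
eef_pos: [0.3993, -0.4112, 0.2215]
tool_rot: [-0.0, 0.989, -0.148, 0.0]
contact_force: [0.3, -0.8, -0.2]
gripper_width: 0.004
```

```bash
python3 -c "
from h import *
tr([gate(1.145,.05,z=.15)])"
```

```text
t 1.27 tcp jig [ 0.0024 -0.5523] z 0.2215 w 0.0
F jig [ 0.49 -0.73 -0.22]
[ 0.0818 -0.198   0.15  ] d [ 0.407 -1.769  0.358] w [-0.    -0.     0.002]
```

Call:
jog_arm(plan=[{"x":0.3,"y":-1,"z":0.1,"wx":0,"wy":0,"wz":0},{"x":0.3,"y":-1,"z":0.1,"wx":0,"wy":0,"wz":0},{"x":0.3,"y":-1,"z":0.1,"wx":0,"wy":0,"wz":0},{"x":0.3,"y":-1,"z":0.1,"wx":0,"wy":0,"wz":0},{"x":0.3,"y":-1,"z":0.1,"wx":0,"wy":0,"wz":0},{"x":0.3,"y":-1,"z":0.1,"wx":0,"wy":0,"wz":0}])

```text
t: 1.77
eef_pos: [0.5197, -0.2306, 0.2012]
tool_rot: [-0.002, 0.99, -0.144, 0.001]
contact_force: [0.5, 0.9, -0.5]
gripper_width: -0.003
```

Call:
jog_arm(plan=[{"x":0.11,"y":-0.77,"z":0.3,"wx":0,"wy":0,"wz":0},{"x":0.11,"y":-0.77,"z":0.3,"wx":0,"wy":0,"wz":0},{"x":0.11,"y":-0.77,"z":0.3,"wx":0,"wy":0,"wz":0},{"x":0.11,"y":-0.77,"z":0.3,"wx":0,"wy":0,"wz":0},{"x":0.11,"y":-0.77,"z":0.3,"wx":0,"wy":0,"wz":0},{"x":0.11,"y":-0.77,"z":0.3,"wx":0,"wy":0,"wz":0}])

```text
t: 2.27
eef_pos: [0.5853, -0.0861, 0.1405]
tool_rot: [-0.003, 0.99, -0.141, 0.0]
contact_force: [-0.2, -0.6, -0.4]
gripper_width: -0.0
```

```bash
python3 - <<'E'
from h import *
c=cams.get_calibration('wrist');snap('wrist','w1.png')
im=cv2.imread('pics/w1.png')
for p in [J((.09,-.059,.046),JG),J(gate(1.145,0,.15,.074),JG),J(gate(1.145,.05,.13,.03),JG),J((-.09,-.059,.03),JG)]:
    u=proj('wrist',p,c);print(u.round());cv2.circle(im,tuple(int(v) for v in u),4,(255,0,255),1)
cv2.imwrite('pics/w1m.png',im)
tr([gate(1.145,.05,z=.03)])
E
```

```text
[154. 193.]
[337. 291.]
[340. 201.]
[190. 367.]
t 2.32 tcp jig [ 0.0831 -0.1895] z 0.1412 w 0.0
F jig [ 0.25 -0.7  -0.04]
[ 0.0818 -0.198   0.03  ] d [-0.007  0.045  0.556] w [-0.001 -0.     0.006]
```

View pics/w1m.png

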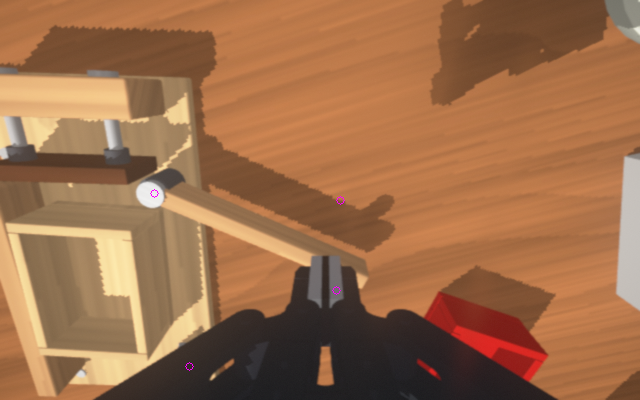

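The wrist picture shows the hinge at px (154,193), where I predicted it. The landing point (340,201) is bare table, clear of the bar's outer face. I'll descend there.

Call:
jog_arm(plan=[{"x":0,"y":0.04,"z":0.2,"wx":0,"wy":0,"wz":0.006},{"x":0,"y":0.04,"z":0.4,"wx":0,"wy":0,"wz":0.006},{"x":0,"y":0.04,"z":0.55,"wx":0,"wy":0,"wz":0.006},{"x":0,"y":0.04,"z":0.55,"wx":0,"wy":0,"wz":0.006},{"x":0,"y":0.04,"z":0.55,"wx":0,"wy":0,"wz":0.006}])

```text
t: 2.73
eef_pos: [0.5815, -0.099, 0.0308]
tool_rot: [-0.001, 0.988, -0.153, -0.001]
contact_force: [0.4, -0.3, 0.4]
gripper_width: 0.002
```

```bash
python3 -c "
from h import *
tr([gate(1.145,.035)]+[gate(t,.028) for t in (1.,.85,.7,.55,.4,.25,.15,.1)])"
```

```text
t 2.73 tcp jig [ 0.0829 -0.2   ] z 0.0308 w 0.0
F jig [ 0.51 -0.17  0.42]
[ 0.0682 -0.1918  0.03  ] d [-0.074 -0.04   0.004] w [-0.001  0.001 -0.001]
[ 0.0433 -0.1835  0.03  ] d [-0.198 -0.082  0.005] w [-0.001  0.001 -0.001]
[ 0.0252 -0.1751  0.03  ] d [-0.289 -0.123  0.005] w [-0.001  0.001 -0.001]
[ 0.0086 -0.1642  0.03  ] d [-0.372 -0.178  0.005] w [-0.001  0.001 -0.001]
[-0.0062 -0.1508  0.03  ] d [-0.446 -0.244  0.005] w [-0.001  0.001 -0.001]
[-0.0188 -0.1354  0.03  ] d [-0.51  -0.321  0.006] w [-0.001  0.001 -0.001]
[-0.029  -0.1183  0.03  ] d [-0.561 -0.407  0.006] w [-0.001  0.001 -0.001]
[-0.0344 -0.1061  0.03  ] d [-0.588 -0.467  0.006] w [-0.001  0.001 -0.001]
[-0.0366 -0.0998  0.03  ] d [-0.599 -0.499  0.006] w [-0.001  0.001 -0.001]
```

Call:
jog_arm(plan=[{"x":-0.07,"y":-0.04,"z":0,"wx":0,"wy":0,"wz":0},{"x":-0.13,"y":-0.06,"z":0,"wx":0,"wy":0,"wz":0},{"x":-0.2,"y":-0.08,"z":0,"wx":0,"wy":0,"wz":0},{"x":-0.29,"y":-0.12,"z":0,"wx":0,"wy":0,"wz":0},{"x":-0.37,"y":-0.18,"z":0,"wx":0,"wy":0,"wz":0},{"x":-0.45,"y":-0.24,"z":0,"wx":0,"wy":0,"wz":0},{"x":-0.51,"y":-0.32,"z":0,"wx":0,"wy":0,"wz":0},{"x":-0.56,"y":-0.41,"z":0,"wx":0,"wy":0,"wz":0},{"x":-0.59,"y":-0.47,"z":0,"wx":0,"wy":0,"wz":0},{"x":-0.6,"y":-0.5,"z":0,"wx":0,"wy":0,"wz":0},{"x":-0.6,"y":-0.5,"z":0,"wx":0,"wy":0,"wz":0}])

```text
t: 3.65
eef_pos: [0.4994, 0.0336, 0.0336]
tool_rot: [-0.002, 0.988, -0.152, 0.001]
contact_force: [0.1, -0.7, 0.2]
gripper_width: -0.001
```

```bash
python3 - <<'E'
from h import *
tr([gate(0,.024),gate(0,.02),gate(0,.016)]);snap('scene','s2.png')
for d in finder.place_of('scene','gate_knob')[:1]: print(d['confidence'],Ji(ray('scene',d['location'],.059),JG))
E
```

```text
t 3.65 tcp jig [-0.0351 -0.098 ] z 0.0336 w -0.0
F jig [ 0.33 -0.68  0.2 ]
[-0.04  -0.083  0.03 ] d [-0.025 -0.075  0.018] w [-0.001 -0.001 -0.001]
[-0.04  -0.079  0.03 ] d [-0.025 -0.095  0.018] w [-0.001 -0.001 -0.001]
[-0.04  -0.075  0.03 ] d [-0.025 -0.115  0.018] w [-0.001 -0.001 -0.001]
0.75 [ 0.0344183  -0.00549133]
```

Call:
jog_arm(plan=[{"x":-0.01,"y":-0.03,"z":0.01,"wx":0,"wy":0,"wz":0},{"x":-0.02,"y":-0.06,"z":0.015,"wx":0,"wy":0,"wz":0},{"x":-0.025,"y":-0.075,"z":0.015,"wx":0,"wy":0,"wz":0},{"x":-0.025,"y":-0.08,"z":0.015,"wx":0,"wy":0,"wz":0},{"x":-0.025,"y":-0.08,"z":0.015,"wx":0,"wy":0,"wz":0}])

```text
t: 4.17
eef_pos: [0.4987, 0.0488, 0.0295]
tool_rot: [-0.001, 0.988, -0.153, 0.0]
contact_force: [0.5, 0.3, -0.1]
gripper_width: -0.0
```

```bash
python3 - <<'E'
from h import *
tr([gate(0,.016)])
c=cams.get_calibration('wrist');snap('wrist','w2.png')
im=cv2.imread('pics/w2.png')
for p in [(-.06,-.059,.074),(-.09,-.066,.046),(-.09,-.052,.046),(.05,-.066,.046)]:
    u=proj('wrist',J(p,JG),c);print(u.round());cv2.circle(im,tuple(int(v) for v in u),4,(255,0,255),1)
cv2.imwrite('pics/w2m.png',im)
E
```

```text
t 4.17 tcp jig [-0.0403 -0.0837] z 0.0295 w -0.0
F jig [ 0.43  0.43 -0.15]
[-0.04  -0.075  0.03 ] d [ 0.001 -0.043 -0.003] w [-0.001 -0.    -0.001]
[260. 379.]
[289. 380.]
[260. 380.]
[274.  69.]
```

View pics/w2m.png

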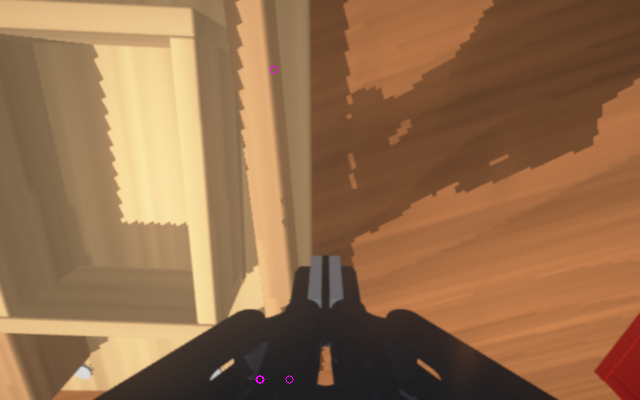

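The gate is following the fingers. Its outer edge at about (295,250) is still a few degrees out, so I'll keep pushing gently until the force rises.

Call:
jog_arm(plan=[{"x":0,"y":-0.015,"z":0,"wx":0,"wy":0,"wz":0},{"x":0,"y":-0.03,"z":0,"wx":0,"wy":0,"wz":0},{"x":0,"y":-0.03,"z":0,"wx":0,"wy":0,"wz":0}])

```text
t: 4.47
eef_pos: [0.5006, 0.055, 0.0294]
tool_rot: [-0.001, 0.988, -0.153, 0.0]
contact_force: [0.1, 0.5, -0.3]
gripper_width: -0.0
```

Call:
jog_arm(plan=[{"x":0,"y":-0.01,"z":0,"wx":0,"wy":0,"wz":0},{"x":0,"y":-0.01,"z":0,"wx":0,"wy":0,"wz":0},{"x":0,"y":-0.01,"z":0,"wx":0,"wy":0,"wz":0}])

```text
t: 4.72
eef_pos: [0.5011, 0.0566, 0.0294]
tool_rot: [-0.001, 0.988, -0.153, 0.0]
contact_force: [0.4, -1.7, 0.9]
gripper_width: -0.003
```

```bash
python3 - <<'E'
from h import *
tr([gate(0,.016)])
E
```

```text
t 4.72 tcp jig [-0.0404 -0.0755] z 0.0294 w -0.0
F jig [ 0.91 -1.47  0.88]
[-0.04  -0.075  0.03 ] d [ 0.002 -0.003 -0.003] w [-0.001  0.    -0.001]
```

Call:
jog_arm(plan=[{"x":0,"y":-0.015,"z":0,"wx":0,"wy":0,"wz":0},{"x":0,"y":-0.015,"z":0,"wx":0,"wy":0,"wz":0},{"x":0,"y":-0.015,"z":0,"wx":0,"wy":0,"wz":0}])

```text
t: 4.97
eef_pos: [0.501, 0.0569, 0.0292]
tool_rot: [0.0, 0.988, -0.154, -0.001]
contact_force: [-1.6, -7.7, 3.9]
gripper_width: -0.001
```

```bash
python3 - <<'E'
from h import *
tr([gate(0,.016)])
E
```

```text
t 4.97 tcp jig [-0.0405 -0.0753] z 0.0292 w -0.0
F jig [ 0.74 -7.86  3.92]
[-0.04  -0.075  0.03 ] d [ 0.003 -0.001 -0.004] w [ 0.     0.    -0.002]
```

It's at a hard stop: 8 N with no movement. I'll back off, rise and go over behind the box.

Call:
jog_arm(plan=[{"x":0,"y":0.1,"z":0,"wx":0,"wy":0,"wz":0},{"x":0,"y":0.15,"z":0,"wx":0,"wy":0,"wz":0},{"x":0,"y":0.15,"z":-0.2,"wx":0,"wy":0,"wz":0},{"x":0,"y":0.15,"z":-0.4,"wx":0,"wy":0,"wz":0},{"x":0,"y":0.15,"z":-0.7,"wx":0,"wy":0,"wz":0},{"x":-0.15,"y":-0.1,"z":-0.7,"wx":0,"wy":0,"wz":0},{"x":-0.3,"y":-0.3,"z":-0.7,"wx":0,"wy":0,"wz":0},{"x":-0.3,"y":-0.38,"z":-0.7,"wx":0,"wy":0,"wz":0},{"x":-0.3,"y":-0.38,"z":-0.7,"wx":0,"wy":0,"wz":0},{"x":-0.3,"y":-0.38,"z":-0.7,"wx":0,"wy":0,"wz":0}], hand=0)

```text
t: 5.8
eef_pos: [0.467, 0.1507, 0.1698]
tool_rot: [-0.001, 0.988, -0.151, -0.0]
contact_force: [0.6, -0.4, -0.6]
gripper_width: 0.496
```

```bash
python3 - <<'E'
from h import *
tr([(-.085,0,.05),(-.085,0,.03)])
c=cams.get_calibration('wrist');snap('wrist','w3.png')
im=cv2.imread('pics/w3.png')
for p in [(-.06,-.059,.074),(.09,-.059,.046),(-.05,.045,.062),(-.05,-.045,.062),(-.085,0,.03)]:
    u=proj('wrist',J(p,JG),c);print(u.round());cv2.circle(im,tuple(int(v) for v in u),4,(255,0,255),1)
cv2.imwrite('pics/w3m.png',im)
snap('top','top3.png')
for n in('top','scene'):
  if n=='scene': snap(n,'s3.png')
  for d in finder.place_of(n,'gate_knob')[:1]: print(d['confidence'],Ji(ray(n,d['location'],.059),JG))
E
```

```text
t 5.8 tcp jig [-0.101  0.004] z 0.1698 w 0.5
F jig [ 0.71 -0.22 -0.59]
[-0.085  0.     0.05 ] d [0.081 0.021 0.599] w [-0.  0. -0.]
[-0.085  0.     0.03 ] d [0.081 0.021 0.699] w [-0.  0. -0.]
[414. 152.]
[423. -88.]
[270. 135.]
[392. 135.]
[330. 171.]
0.63 [-0.06941132 -0.0561005 ]
0.87 [-0.06704584 -0.06043051]
```

View pics/w3m.png

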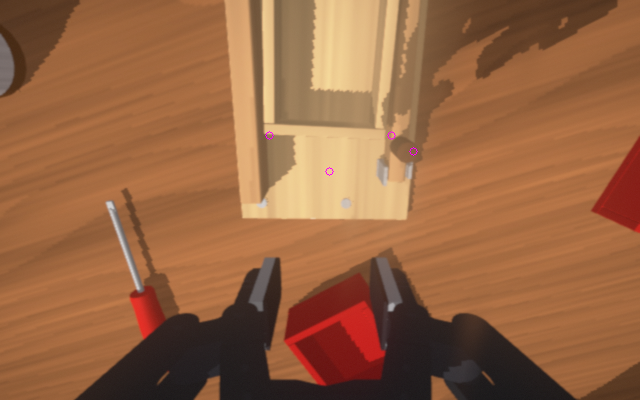

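The gate bar's end sits in the steel catch at about (395,172), and the plywood box's rear wall is at about row 130. I'll refine the jig frame from the bed corners at (243,218) and (407,220).

```bash
python3 - <<'E'
from h import *
c=cams.get_calibration('wrist')
for u,z in [((243,218),.012),((407,220),.012),((403,146),.074),((264,133),.062),((386,138),.062),((248,203),.052),((262,203),.052),((264,122),.062),((376,127),.062)]:
    print(u,Ji(ray('wrist',u,z,c),JG).round(4))
E
```

```text
(243, 218) [-0.1328  0.0785]
(407, 220) [-0.1363 -0.0791]
(403, 146) [-0.0546 -0.0559]
(264, 133) [-0.0462  0.0439]
(386, 138) [-0.0506 -0.0458]
(248, 203) [-0.1039  0.0627]
(262, 203) [-0.104   0.0512]
(264, 122) [-0.0384  0.0434]
(376, 127) [-0.0426 -0.0381]
```

Call:
jog_arm(plan=[{"x":0.06,"y":0.02,"z":0.15,"wx":0,"wy":0,"wz":0.003},{"x":0.06,"y":0.02,"z":0.3,"wx":0,"wy":0,"wz":0.003},{"x":0.06,"y":0.02,"z":0.45,"wx":0,"wy":0,"wz":0.003},{"x":0.06,"y":0.02,"z":0.6,"wx":0,"wy":0,"wz":0.003},{"x":0.06,"y":0.02,"z":0.68,"wx":0,"wy":0,"wz":0.003},{"x":0.06,"y":0.02,"z":0.68,"wx":0,"wy":0,"wz":0.003},{"x":0.06,"y":0.02,"z":0.68,"wx":0,"wy":0,"wz":0.003}], hand=-0.5)

```text
t: 6.63
eef_pos: [0.477, 0.1372, 0.0324]
tool_rot: [0.001, 0.987, -0.161, -0.002]
contact_force: [0.5, -0.4, -0.6]
gripper_width: 0.247
```

```bash
python3 -c "
from h import *
tr([(-.06,0,.034),(-.03,0,.034),(-.02,0,.034),(0,0,.034)])"
```

```text
t 6.63 tcp jig [-0.0875 -0.0058] z 0.0324 w 0.25
F jig [ 0.58 -0.23 -0.55]
[-0.06   0.     0.034] d [ 0.137 -0.032 -0.008] w [ 0.001  0.001 -0.006]
[-0.03   0.     0.034] d [ 0.287 -0.035 -0.009] w [ 0.001  0.001 -0.006]
[-0.02   0.     0.034] d [ 0.337 -0.035 -0.009] w [ 0.001  0.001 -0.006]
[0.    0.    0.034] d [ 0.437 -0.037 -0.009] w [ 0.001  0.001 -0.006]
```

Call:
jog_arm(plan=[{"x":0.05,"y":-0.03,"z":0,"wx":0,"wy":0,"wz":-0.003},{"x":0.1,"y":-0.03,"z":0,"wx":0,"wy":0,"wz":-0.003},{"x":0.13,"y":-0.03,"z":0,"wx":0,"wy":0,"wz":-0.003},{"x":0.16,"y":-0.03,"z":0,"wx":0,"wy":0,"wz":-0.003},{"x":0.19,"y":-0.03,"z":0,"wx":0,"wy":0,"wz":-0.003},{"x":0.22,"y":-0.03,"z":0,"wx":0,"wy":0,"wz":-0.003},{"x":0.22,"y":-0.03,"z":0,"wx":0,"wy":0,"wz":-0.003}])

```text
t: 7.22
eef_pos: [0.5222, 0.1283, 0.0326]
tool_rot: [0.001, 0.988, -0.157, -0.001]
contact_force: [-0.1, 0.5, 0.3]
gripper_width: 0.253
```

```bash
python3 -c "
from h import *
tr([(-.03,0,.034),(-.02,0,.034)])"
```

```text
t 7.22 tcp jig [-0.0417 -0.0008] z 0.0326 w 0.25
F jig [-0.24  0.49  0.29]
[-0.03   0.     0.034] d [ 0.059 -0.005 -0.007] w [ 0.001  0.001 -0.004]
[-0.02   0.     0.034] d [ 0.109 -0.005 -0.007] w [ 0.001  0.001 -0.004]
```

Call:
jog_arm(plan=[{"x":0.02,"y":0,"z":0,"wx":0,"wy":0,"wz":0},{"x":0.04,"y":0,"z":0,"wx":0,"wy":0,"wz":0},{"x":0.06,"y":0,"z":0,"wx":0,"wy":0,"wz":0},{"x":0.08,"y":0,"z":0,"wx":0,"wy":0,"wz":0},{"x":0.08,"y":0,"z":0,"wx":0,"wy":0,"wz":0}])

```text
t: 7.63
eef_pos: [0.5371, 0.1232, 0.0323]
tool_rot: [0.001, 0.988, -0.157, -0.002]
contact_force: [-3.9, 0.5, 2.3]
gripper_width: 0.252
```

```bash
python3 - <<'E'
from h import *
tr([(-.02,0,.034)])
c=cams.get_calibration('wrist');im=snap('wrist','w4.png')
cv2.imwrite('pics/w4c.png',im[:,:,::-1])
E
```

```text
t 7.63 tcp jig [-0.026  -0.0012] z 0.0323 w 0.25
F jig [-3.87 -0.67  2.33]
[-0.02   0.     0.034] d [ 0.03  -0.006 -0.008] w [ 0.001  0.001 -0.004]
```

View pics/w4c.png

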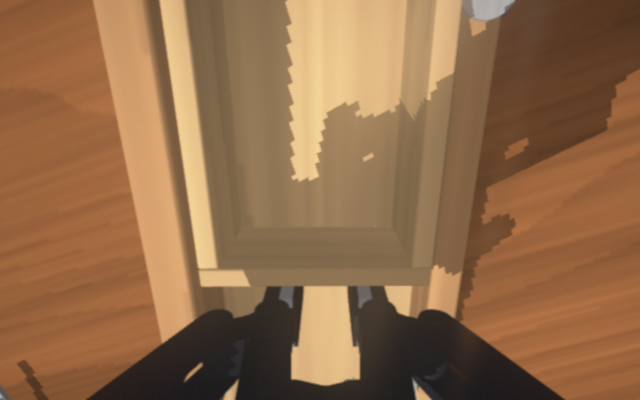

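The box is square behind the fingers (rear edge level at row ~275) and pressing on the fence at about 4 N. I need about 11 mm more.

Call:
jog_arm(plan=[{"x":0.015,"y":0,"z":0,"wx":0,"wy":0,"wz":-0.002},{"x":0.03,"y":0,"z":0,"wx":0,"wy":0,"wz":-0.002},{"x":0.045,"y":0,"z":0,"wx":0,"wy":0,"wz":-0.002},{"x":0.05,"y":0,"z":0,"wx":0,"wy":0,"wz":-0.002},{"x":0.05,"y":0,"z":0,"wx":0,"wy":0,"wz":-0.002},{"x":0.05,"y":0,"z":0,"wx":0,"wy":0,"wz":-0.002}])

```text
t: 8.18
eef_pos: [0.5432, 0.121, 0.0319]
tool_rot: [0.002, 0.988, -0.153, -0.004]
contact_force: [-11.4, 2.4, 8.2]
gripper_width: 0.249
```

```bash
python3 - <<'E'
from h import *
tr([(-.02,0,.034)])
E
```

```text
t 8.18 tcp jig [-0.0194 -0.0015] z 0.0319 w 0.25
F jig [-11.59  -1.09   8.15]
[-0.02   0.     0.034] d [-0.003 -0.008 -0.01 ] w [ 0.002  0.003 -0.001]
```

Call:
jog_arm(plan=[{"x":0.017,"y":0,"z":-0.01,"wx":0,"wy":0,"wz":0},{"x":0.017,"y":0,"z":-0.01,"wx":0,"wy":0,"wz":0},{"x":0.017,"y":0,"z":-0.01,"wx":0,"wy":0,"wz":0},{"x":0.017,"y":0,"z":-0.01,"wx":0,"wy":0,"wz":0}])

```text
t: 8.52
eef_pos: [0.5439, 0.1206, 0.0328]
tool_rot: [0.002, 0.988, -0.153, -0.007]
contact_force: [-6.7, 2.7, -0.9]
gripper_width: 0.249
```

```bash
python3 - <<'E'
from h import *
tr([(-.02,0,.034)])
snap('top','top5.png');c=cams.get_calibration('top')
for n in('top',):
  for k,z in(('fence',.013),('giftbox_center',.037),('gate_knob',.059)):
    for d in finder.place_of(n,k)[:4]: print(k,round(d['confidence'],2),Ji(ray(n,d['location'],z),JG))
E
```

```text
t 8.52 tcp jig [-0.0187 -0.0017] z 0.0328 w 0.25
F jig [-7.16  0.55 -0.85]
[-0.02   0.     0.034] d [-0.007 -0.008 -0.006] w [ 0.002  0.004 -0.001]
fence 0.72 [ 0.10891701 -0.00378527]
fence 0.4 [0.00709653 0.28467348]
giftbox_center 0.88 [-0.27511973 -0.02006046]
giftbox_center 0.78 [ 0.04763398 -0.00485117]
giftbox_center 0.69 [-0.09418934 -0.31760478]
giftbox_center 0.66 [ 0.06460327 -0.55233826]
```

Call:
jog_arm(plan=[{"x":0.02,"y":0,"z":-0.006,"wx":0,"wy":0,"wz":0},{"x":0.03,"y":0,"z":-0.007,"wx":0,"wy":0,"wz":0},{"x":0.04,"y":0,"z":-0.008,"wx":0,"wy":0,"wz":0},{"x":0.04,"y":0,"z":-0.008,"wx":0,"wy":0,"wz":0},{"x":0.04,"y":0,"z":-0.008,"wx":0,"wy":0,"wz":0}])

```text
t: 9.13
eef_pos: [0.5478, 0.1192, 0.0329]
tool_rot: [0.003, 0.988, -0.152, -0.01]
contact_force: [-9.2, 3.4, -2.3]
gripper_width: 0.248
```

```bash
python3 - <<'E'
from h import *
tr([(-.02,0,.034)])
E
```

```text
t 9.13 tcp jig [-0.0145 -0.0018] z 0.0329 w 0.25
F jig [-9.79  0.5  -2.28]
[-0.02   0.     0.034] d [-0.028 -0.009 -0.005] w [ 0.003  0.006 -0.   ]
```

Call:
jog_arm(plan=[{"x":0.021,"y":0,"z":-0.005,"wx":0.0,"wy":0,"wz":0},{"x":0.021,"y":0,"z":-0.005,"wx":0,"wy":0,"wz":0},{"x":0.021,"y":0,"z":-0.005,"wx":0,"wy":0,"wz":0},{"x":0.021,"y":0,"z":-0.005,"wx":0,"wy":0,"wz":0}])

```text
t: 9.47
eef_pos: [0.5479, 0.1192, 0.0323]
tool_rot: [0.003, 0.988, -0.151, -0.014]
contact_force: [-8.3, 4.4, -0.7]
gripper_width: 0.254
```

```bash
python3 - <<'E'
from h import *
tr([(-.02,0,.034)])
a=snap('wrist','w6.png')[:,:,::-1]; tr([]); b=snap('scene','s6.png')[:,:,::-1][150:270,260:420]; tr([])
t=snap('top','top6.png')[:,:,::-1][120:260,230:390]
b=cv2.resize(b,(480,360),interpolation=cv2.INTER_CUBIC);t=cv2.resize(t,(320,280),interpolation=cv2.INTER_CUBIC)
o=np.zeros((600,800,3),np.uint8);o[:240,:384]=cv2.resize(a,(384,240));o[240:600,:480]=b;o[240:520,480:]=t
cv2.imwrite('pics/m6.png',o); tr([])
E
```

```text
t 9.47 tcp jig [-0.0144 -0.0018] z 0.0323 w 0.25
F jig [-9.27  1.67 -0.67]
[-0.02   0.     0.034] d [-0.028 -0.009 -0.008] w [0.003 0.008 0.   ]
t 9.52 tcp jig [-0.0144 -0.0018] z 0.0324 w 0.25
F jig [-10.35   0.34  -0.98]
t 9.57 tcp jig [-0.0144 -0.0018] z 0.0324 w 0.25
F jig [-10.66   1.52  -0.64]
t 9.62 tcp jig [-0.0144 -0.0018] z 0.0324 w 0.25
F jig [-10.56   0.64  -0.94]
```

View pics/m6.png

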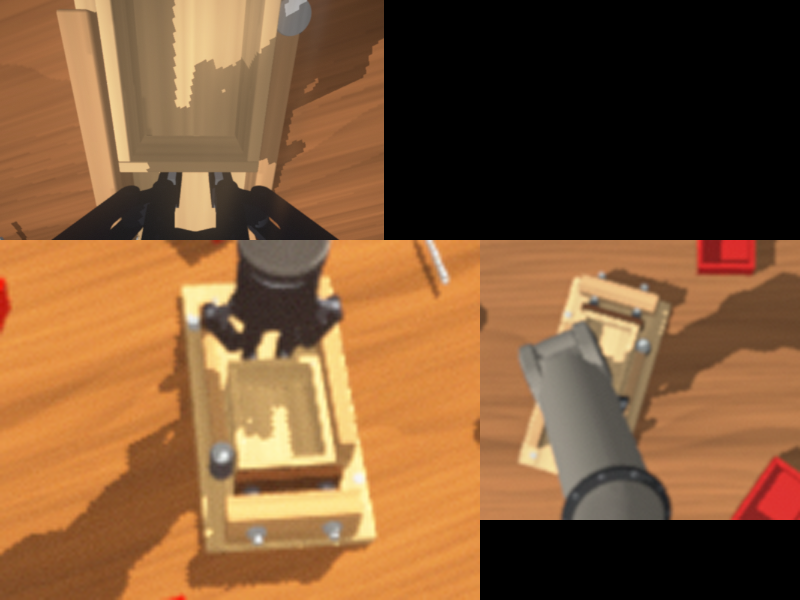

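The pictures show the box flush and square on the fence. The gate bar lies along the bed, from its hinge at about (222,460) to the catch. The force is steady at about 10.5 N, and I estimate the fence is in by about 17 mm. Handing in.

```bash
python3 -c "
from h import *
tr([]);print(bot.hand_in())"
```

```text
t 9.62 tcp jig [-0.0144 -0.0018] z 0.0324 w 0.25
F jig [-10.56   0.64  -0.94]
the job is handed in; nothing more can be done
None
```

I closed the gate first, then slid the plywood box square against the sprung fence. I handed the job in at 9.6 s with the arm still pressing.

**Gate:** I pushed it until it met a hard stop at about 8 N with no further movement. The wrist picture then showed its end in the catch. The last pictures still show the bar lying along the bed, though the gripper hid the catch end.

**Push:** the last readings were 10.4 to 10.7 N along the push direction, with under 1 N vertical. The tool position puts the fence about 16–17 mm in, which matches 10 N on its spring. That figure uses my estimate of the finger thickness.

**Checks that disagreed:**
- **Vertical force:** while pressing, the tool briefly pushed down on the box with about 8 N (11.6 N along the push). I corrected this by raising the tool slightly.
- **Tool tilt:** under load the tool was tilted back about 0.03 rad, which I left.
- **Network results:** the network's knob reading was wrong once while the knob was hidden. Its fence reading under load was about 8 mm lower than my estimate from the tool position and force; I went with the latter.

I left the things around the jig alone; no unexpected contact showed in the force readings.

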